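# Return reagent bottles to their colour-matched spill trays

### The arm

A 6-joint arm with a two-finger parallel gripper is mounted at the origin on the work surface. World frame = base frame: x ahead of the robot, y to its left, z up, the work surface at z = 0. Lengths are in mm, angles in rad, forces in N, time in s.
With the tool pointing down it reaches from about 350 to 775 mm from the base axis. Payload 7.3 kg.
Tool frame: the origin (TCP) lies between the finger pads; the fingertips stand 14 mm ahead of it and the grasp point (between the pads) lies 5 mm behind it; z points along the fingers, y is the line along which they close (so a half turn about z gives the same grasp; the last joint's range is limited). The gripper opens to 92 mm and grips with 3 to 60 N. Pads are 19 mm wide; open, the fingers measure 130 mm over their backs; the gripper's body (75 mm by 190 mm) begins 47 mm behind the grasp point.
Start: joints at [1.08, 0.342, 1.524, -0, 1.275, -0.146], TCP at [177.44, 494.124, 240.741] pointing down, gripper open.
Joint ranges: [-2.53, 2.53], [-0.77, 2.02], [0.04, 2.7], [-1, 4.14], [0.28, 2.66], [-3.11, 3.11]. Speed limits (rad/s): [2.57, 2.57, 3.14, 3.14, 3.14, 3.14].

### API

Orientations are given as [roll, pitch, yaw] about the fixed x, y, z axes, in that order (R = Rz(yaw) Ry(pitch) Rx(roll)).
In Python, from plant import get_obs, cams, close_job gives the robot as it stands. The module is installed in compiled form; this text tells all that it offers.
- The arm moves only by the shell command python3 -m creep 'ROWS'. ROWS is JSON, a list of rows, each an object of numbers: "hand": the opening, from 0 (shut) to 1 (fully open); "tx", "ty", "tz": the shift along the tool's x, y, z in m; "spin": the turn about the tool's z in degrees. In form: [{"hand": .., "tx": .., "ty": .., "tz": .., "spin": ..}, ...]. A call has 1 to 5 rows; each row shifts and turns the commanded pose from where the row before left it, along the tool's axes as they then stand; what a row does not reach is not made up. A row lasts 1/8 s, in which the tool goes at most 62.5 mm and 10.7 degrees, less where a joint would pass 70% of its speed; a pose out of reach is approached as far as the arm can. A call is refused whole if a number of a shift passes 0.0625 or a number of a turn 10.7, either way. A call with a gripper value outside its range is refused whole. The fingers move at their own pace and stop on an object; the grip force is fixed at half the most. Time passes only in rows, so rows that do not move let the fingers close. It gives the time, the measured TCP pose, the force, the opening and the grip force at its end, in the units of the state.
- get_obs(): the state, without advancing time (a new reading comes with each control period).
- cams.capture(name): name is "scene" or "top" or "wrist"; returns a dict with "color" (384x512x3 uint8, red, green, blue), "K" (3x3 intrinsics, pixels), "R" (3x3) and "t" (3): a world point X has camera coordinates R X + t. Camera axes: x right, y down, z forward; pixel columns grow to the right and rows downward; lengths in mm; the calibration is good to about 2 mm. A picture is of the moment at which its call begins. There is no depth.
- close_job(): hands the job in; it is judged then, once.
The state is a dict: "time": time; "joint_positions": joint angles; "dq": joint speeds; "tau": joint torques, N m; "tool_pos": TCP position; "tcp_rot": TCP orientation; "contact_force": force on the tool from outside, world axes, zero at the start; "moment": the same for the moment, N m; "grip_width": finger opening in mm; "finger_force": force on a finger pad.
Only numpy, scipy, OpenCV 4.12 (cv2) and the standard library are available. Lean on these libraries where they do the work, as an engineer would, in place of code of your own. Each camera call takes 0.05 s, during which the arm holds its last target. There are 200 camera calls.

### The job

The three lab bottles were put back in the wrong spill trays: move each one into the tray of the colour of its cap, standing upright on the tray's floor, and leave the grey tray empty. The coloured trays are all taken, so park a bottle for a moment in the empty grey tray, let go of it there, and go on from there. Keep the bottles upright throughout and leave the tip box, pipette and beaker where they are.

Things in the scene. Friction and masses are not known exactly. Their poses are not given: they have to be found in the camera images.
- bottle_red: white lab bottle with a red screw cap and a red band round its body; 101 mm tall, loose, about 0.14 kg. Origin at the centre of its underside, z up along its axis. Body 52 mm across up to 66 mm above the origin, then a sloping shoulder up to 75 mm, then the cap: 40 mm across, from 75 to 101 mm. The cap does not turn or come off; it can be gripped from any side
- bottle_blue: white lab bottle with a blue screw cap and a blue band round its body; 101 mm tall, loose, about 0.14 kg. Origin at the centre of its underside, z up along its axis. Body 52 mm across up to 66 mm above the origin, then a sloping shoulder up to 75 mm, then the cap: 40 mm across, from 75 to 101 mm. The cap does not turn or come off; it can be gripped from any side
- bottle_yellow: white lab bottle with a yellow screw cap and a yellow band round its body; 101 mm tall, loose, about 0.14 kg. Origin at the centre of its underside, z up along its axis. Body 52 mm across up to 66 mm above the origin, then a sloping shoulder up to 75 mm, then the cap: 40 mm across, from 75 to 101 mm. The cap does not turn or come off; it can be gripped from any side
- tray_red: red square spill tray, 86 x 86 mm outside, 78 x 78 mm inside, rim 12 mm high, walls and floor 4 mm thick; fixed to the bench. Origin at the centre of its underside on the bench; the inner floor is 4 mm above it; x and y along its sides. A bottle of another colour stands in it at the start
- tray_blue: blue square spill tray, 86 x 86 mm outside, 78 x 78 mm inside, rim 12 mm high, walls and floor 4 mm thick; fixed to the bench. Origin at the centre of its underside on the bench; the inner floor is 4 mm above it; x and y along its sides. A bottle of another colour stands in it at the start
- tray_yellow: yellow square spill tray, 86 x 86 mm outside, 78 x 78 mm inside, rim 12 mm high, walls and floor 4 mm thick; fixed to the bench. Origin at the centre of its underside on the bench; the inner floor is 4 mm above it; x and y along its sides. A bottle of another colour stands in it at the start
- tray_grey: grey square spill tray, 86 x 86 mm outside, 78 x 78 mm inside, rim 12 mm high, walls and floor 4 mm thick; fixed to the bench. Origin at the centre of its underside on the bench; the inner floor is 4 mm above it; x and y along its sides. Empty at the start
- tip_box: bystander: purple pipette-tip box with clear lid, 75 x 115 x 65 mm, loose; origin at the centre of its underside
- pipette: bystander: black hand pipette with steel shaft and blue plunger, lying on the bench, 295 mm long along its y, 28 mm wide, 30 mm high, loose; origin on the bench under its middle
- beaker: bystander: empty glass beaker, 64 mm across, 75 mm tall, loose; origin at the centre of its underside

How it is judged:
By the outcome, as a careful person would: the job done as asked, in the order asked, and still so for the second after the job is handed in, with the robot touching nothing.
It also fails if it takes over 112 s, if anything falls off the work surface, if the arm or the gripper's body presses on something with over 40 N, if the wrist force passes 120 N, or if a joint passes its speed limit or range.

## Working session

There is one attempt and no reset: what is moved stays moved. The work goes in short steps, Python scripts to look and compute and a shell command to move; the robot and the scene stay as the last step left them, time stands still between calls to the robot, and variables do not carry over. Pictures are saved under pics/ and viewed, at most 14 in all, crops included, and the job is handed in when it is done.

```bash
mkdir -p pics; python3 - <<'E'
from plant import get_obs,cams
import cv2,numpy as np
o=get_obs();print(o)
for n in("scene","top"):
    c=cams.capture(n);cv2.imwrite(f"pics/{n}0.png",c["color"][:,:,::-1]);np.savez(f"{n}0.npz",**c)
    print(n,c["K"],c["R"],c["t"])
E
```

```text
{'time': 0.0, 'joint_positions': array([ 1.08001695e+00,  3.42742623e-01,  1.52498204e+00, -6.58866993e-06,
        1.27537554e+00, -1.45976171e-01]), 'dq': array([-0.00086577, -0.00264258,  0.00019059,  0.00010276,  0.00073814,
       -0.00168979]), 'tau': array([-3.59577016e-04, -4.31243455e+01, -2.44218367e+01,  7.17697316e-02,
        5.57684444e-02, -5.84697295e-05]), 'tool_pos': array([177.25208328, 493.78683056, 240.0468146 ]), 'tcp_rot': array([-3.14010022e+00, -2.13052164e-04,  2.79679121e+00]), 'contact_force': array([ 0.09446889,  0.39687299, -0.43990761]), 'moment': array([-0.04745942,  0.01403976,  0.03811679]), 'finger_force': 0.0, 'grip_width': 92.22445197696622}
scene [[347.26386583   0.         251.59948872]
 [  0.         347.26386583 189.53167777]
 [  0.           0.           1.        ]] [[-0.8234998   0.56724952  0.00872148]
 [ 0.45583948  0.67075651 -0.58506075]
 [-0.33772542 -0.47782181 -0.81094257]] [ 489.75926364 -270.52106863 1163.899977  ]
top [[419.0455776    0.         259.90766986]
 [  0.         419.0455776  179.55025635]
 [  0.           0.           1.        ]] [[ 0.01257409 -0.99988443  0.00854536]
 [-0.99888924 -0.01294877 -0.04530582]
 [ 0.04541124 -0.00796618 -0.99893661]] [-16.15140738 605.42493921 871.41720816]
```

View pics/top0.png

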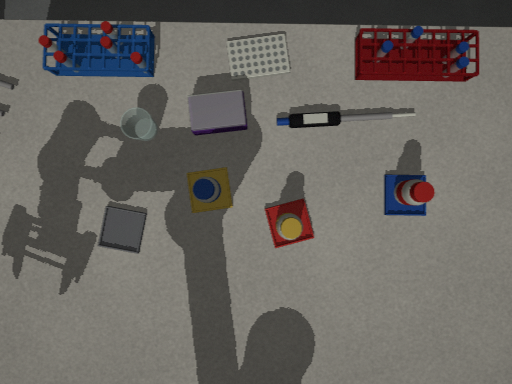

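View pics/scene0.png

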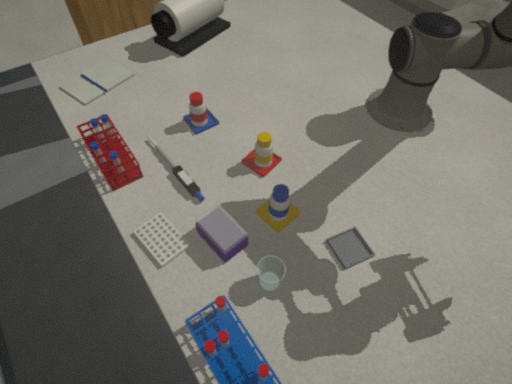

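The top view shows the blue bottle in the yellow tray (210,190), the yellow bottle in the red tray (289,223), and the red bottle in the blue tray (405,195). The empty grey tray is at (122,228).

```bash
cat > h.py <<'E'
import numpy as np,cv2
def ray(c,uv,z):
    C=-c["R"].T@c["t"]; d=c["R"].T@np.linalg.inv(c["K"])@np.array([*uv,1.]); return (C+d*(z-C[2])/d[2])[:2]
def big(m,near=None,r=40):
    m=m.astype(np.uint8)
    if near is not None:
        k=np.zeros_like(m);cv2.circle(k,near,r,1,-1);m=m*k
    n,l,s,ce=cv2.connectedComponentsWithStats(m); i=1+np.argmax(s[1:,4]); return (l==i).astype(np.uint8),s[i,4]
def hs(c): return [x.astype(int) for x in cv2.split(cv2.cvtColor(c["color"],cv2.COLOR_RGB2HSV))]
def hue(c,name):
    h,s,v=hs(c)
    r={"red":(h<8)|(h>172),"blue":(h>105)&(h<128),"yellow":(h>17)&(h<33)}[name]
    return r&(s>110)&(v>40)
def hull(m):
    p=cv2.findContours(m,cv2.RETR_EXTERNAL,cv2.CHAIN_APPROX_NONE)[0]
    return cv2.convexHull(np.vstack(p))
E
python3 - <<'E'
from h import *
T=dict(np.load("top0.npz"));S=dict(np.load("scene0.npz"))
h,s,v=hs(T)
seed={"yellow":(210,190),"red":(289,223),"blue":(405,195),"grey":(122,228)}
for n,p in seed.items():
    m=hue(T,n) if n!="grey" else (v<100)&(s<70)
    m,a=big(m,p,32 if n!="grey" else 34)
    # drop bottle protrusion: report min area rect; corners onto rim z=12
    r=cv2.minAreaRect(hull(m)); b=np.array([ray(T,q,12) for q in cv2.boxPoints(r)])
    print("tray",n,a,b.mean(0).round(1),[round(float(np.linalg.norm(b[i]-b[i-1])),1) for i in (1,2)])
for n,p,q in(("blue",(205,190),(280,193)),("yellow",(291,229),(264,138)),("red",(422,192),(196,98))):
    m,a=big(hue(T,n),p,15); (u,w),rad=cv2.minEnclosingCircle(hull(m))
    x=ray(T,(u,w),98)
    m2,a2=big(hue(S,n),q,12); hb=hull(m2); (u2,w2),d,_=cv2.minAreaRect(hb)
    print("cap",n,a,(u,w,rad),x.round(1),"scene",a2,(u2,w2),d,ray(S,(u2,w2),92).round(1))
E
```

```text
tray yellow 1040 [582.7  98.9] [86.1, 85.8]
tray red 1077 [515.1 -71.5] [86.1, 86.3]
tray blue 902 [ 577.  -316.4] [85.2, 84.8]
tray grey 1922 [502.9 278.9] [97.4, 88.4]
cap blue 337 (203.3031463623047, 188.968505859375, 10.501618385314941) [582.4 100. ] scene 80 (280.9117736816406, 191.3529510498047) (12.611851692199707, 12.369317054748535) [576.6  98.3]
cap yellow 357 (290.79766845703125, 227.41162109375, 10.81507396697998) [511.4 -67.7] scene 184 (264.5, 139.5) (15.0, 13.0) [507.8 -65.4]
cap red 410 (421.5, 191.5, 12.020915031433105) [ 582.9 -317.5] scene 148 (195.91891479492188, 98.51351928710938) (13.480716705322266, 11.507928848266602) [ 579.6 -319.1]
```

```bash
python3 -m creep '[{"spin":-9.9},{"spin":-9.85},{"tx":-0.04,"ty":-0.04},{"tx":-0.04,"ty":-0.04},{"tx":-0.04,"ty":-0.04}]'; python3 -m creep '[{"tx":-0.04,"ty":-0.04},{"tx":-0.04,"ty":-0.04},{"tx":-0.04,"ty":-0.04},{"tx":-0.04,"ty":-0.04},{"tx":0}]'
python3 - <<'E'
from h import *
T=dict(np.load("top0.npz"));S=dict(np.load("scene0.npz"))
print(ray(T,(122.5,228.5),12),ray(S,(349.5,249.5),12))
h,s,v=hs(T)
for a in range(200,258,6): print(v[a,92:156:3])
E
```

```text
[499.04586122 278.77377547] [504.25562804 288.85309786]
[126 128 132 133 132 129 130 133  74  75  76  72 129 131 133 132 133 133
 130 134 136 130]
[136 130 128 132 135  54  47  72  79  77  78  76  76  77 116  82 130 135
 136 130 132 136]
[127 130 135 131 116  66  79  80  80  81  81  82  72  84  86  71  40  58
  76 131 138 134]
[133 133 133 133  66  80  80  80  79  81  79  79  81  82  80  81  80  81
 107 132 134 136]
[130 135 132 126  44  81  80  80  80  79  81  80  81  82  82  81  81  59
 131 128 136 133]
[135 128 135  85  66  79  80  79  80  82  80  83  82  82  80  81  77  88
 133 138 133 132]
[ 78  76 131  57  79  79  82  79  79  80  81  78  80  80  80  80  73 121
 134 129 138 132]
[ 76 115  85  40  49  51  79  78  80  80  81  80  80  80  80  77  49 137
 133 136 139 135]
[ 76 129 128 135 133 113 101  86  70  35  40  46  49  47  48  72 111 132
 132 134 133 132]
[129 126 128 128 133 136 133 134 137 138 133 135 137 136 137 133 133 130
 132 131 133 137]invalid input at $[0]: expected keys hand, tx, ty, tz, spin
invalid input at $[0]: expected keys hand, tx, ty, tz, spin
```

```bash
python3 -m creep '[{"hand":1,"tx":0,"ty":0,"tz":0,"spin":-9.9},{"hand":1,"tx":0,"ty":0,"tz":0,"spin":-9.85},{"hand":1,"tx":-0.04,"ty":-0.04,"tz":0,"spin":0},{"hand":1,"tx":-0.04,"ty":-0.04,"tz":0,"spin":0},{"hand":1,"tx":-0.04,"ty":-0.04,"tz":0,"spin":0}]'; python3 -m creep '[{"hand":1,"tx":-0.04,"ty":-0.04,"tz":0,"spin":0},{"hand":1,"tx":-0.04,"ty":-0.04,"tz":0,"spin":0},{"hand":1,"tx":-0.04,"ty":-0.04,"tz":0,"spin":0},{"hand":1,"tx":-0.04,"ty":-0.04,"tz":0,"spin":0},{"hand":1,"tx":0,"ty":0,"tz":0,"spin":0}]'
```

```text
time: 0.72
tool_pos: [298.2, 372.8, 240.4]
tcp_rot: [-3.141, -0.0, -3.141]
contact_force: [0.6, -0.9, -0.0]
grip_width: 92.1
finger_force: 0.0
time: 1.35
tool_pos: [459.5, 211.4, 240.1]
tcp_rot: [-3.141, -0.0, 3.136]
contact_force: [0.8, 1.0, 0.5]
grip_width: 91.7
finger_force: 0.0
```

```bash
python3 - <<'E'
from plant import cams
import cv2,numpy as np
c=cams.capture("wrist");cv2.imwrite("pics/w1.png",c["color"][:,:,::-1]);np.savez("w1.npz",**c);print(-c["R"].T@c["t"])
E
```

```text
[375.83036612 211.45197286 384.83547688]
```

View pics/w1.png

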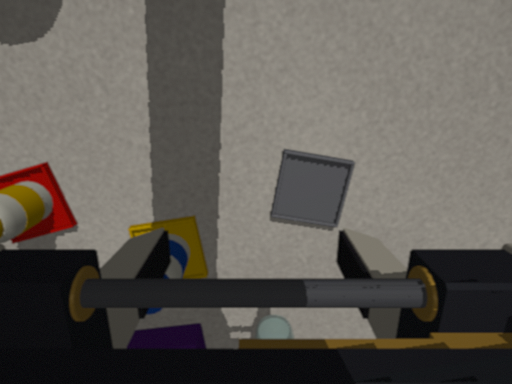

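The wrist view shows the grey tray clearly, with rim corners at (285,149), (353,161), (333,228) and (271,219).

```bash
python3 - <<'E'
from h import *
c=dict(np.load("w1.npz"))
b=np.array([ray(c,q,12) for q in((285,149),(354,161),(334,228),(271,219))]);print(b.round(1),b.mean(0),[np.linalg.norm(b[i]-b[i-1]).round(1) for i in range(4)])
E
python3 -m creep '[{"hand":1,"tx":-0.04,"ty":-0.036,"tz":0,"spin":0},{"hand":1,"tx":-0.04,"ty":-0.036,"tz":0,"spin":0},{"hand":1,"tx":-0.043,"ty":-0.04,"tz":0.03,"spin":0},{"hand":1,"tx":0,"ty":0,"tz":0.02,"spin":0},{"hand":1,"tx":0,"ty":0,"tz":0,"spin":0}]'
```

```text
[[445.  248.2]
 [459.8 330.2]
 [546.3 312.7]
 [533.6 232.8]] [496.16054343 280.98654776] [np.float64(89.9), np.float64(83.4), np.float64(88.3), np.float64(80.9)]
time: 2.02
tool_pos: [576.6, 105.2, 190.4]
tcp_rot: [3.141, -0.005, -3.141]
contact_force: [-1.2, -1.2, 0.5]
grip_width: 91.6
finger_force: 0.0
```

```bash
python3 -m creep '[{"hand":1,"tx":-0.003,"ty":-0.004,"tz":0.035,"spin":0},{"hand":1,"tx":0,"ty":0,"tz":0.035,"spin":0},{"hand":1,"tx":0,"ty":0,"tz":0.02,"spin":0},{"hand":1,"tx":0,"ty":0,"tz":0.012,"spin":0},{"hand":1,"tx":0,"ty":0,"tz":0,"spin":0}]'
```

```text
time: 2.65
tool_pos: [580.9, 101.1, 90.6]
tcp_rot: [3.141, -0.0, -3.14]
contact_force: [-0.2, -0.6, 0.5]
grip_width: 91.8
finger_force: 0.0
```

```bash
python3 -m creep '[{"hand":0.3,"tx":0,"ty":-0.001,"tz":0.001,"spin":0},{"hand":0.3,"tx":0,"ty":0,"tz":0,"spin":0},{"hand":0.3,"tx":0,"ty":0,"tz":0,"spin":0},{"hand":0.3,"tx":0,"ty":0,"tz":0,"spin":0},{"hand":0.3,"tx":0,"ty":0,"tz":0,"spin":0}]';  python3 -m creep '[{"hand":0.3,"tx":0,"ty":0,"tz":0,"spin":0},{"hand":0.3,"tx":0,"ty":0,"tz":0,"spin":0},{"hand":0.3,"tx":0,"ty":0,"tz":0,"spin":0},{"hand":0.3,"tx":0,"ty":0,"tz":0,"spin":0}]'
```

```text
time: 3.28
tool_pos: [581.2, 99.2, 89.4]
tcp_rot: [3.141, 0.0, 3.141]
contact_force: [0.2, 1.1, 1.8]
grip_width: 46.2
finger_force: 1.2
time: 3.78
tool_pos: [581.3, 99.3, 89.4]
tcp_rot: [3.141, 0.0, 3.142]
contact_force: [0.2, 0.5, 1.1]
grip_width: 41.4
finger_force: 25.5
```

```bash
python3 -m creep '[{"hand":0.3,"tx":0,"ty":0,"tz":-0.01,"spin":0},{"hand":0.3,"tx":0,"ty":0,"tz":-0.025,"spin":0},{"hand":0.3,"tx":0,"ty":0,"tz":-0.025,"spin":0},{"hand":0.3,"tx":0,"ty":0,"tz":-0.01,"spin":0},{"hand":0.3,"tx":0,"ty":0,"tz":0,"spin":0}]';python3 -m creep '[{"hand":0.3,"tx":0.008,"ty":0.018,"tz":0,"spin":0},{"hand":0.3,"tx":0.015,"ty":0.032,"tz":0,"spin":0},{"hand":0.3,"tx":0.018,"ty":0.04,"tz":0,"spin":0},{"hand":0.3,"tx":0.018,"ty":0.04,"tz":0,"spin":0},{"hand":0.3,"tx":0.015,"ty":0.032,"tz":0,"spin":0}]';python3 -m creep '[{"hand":0.3,"tx":0.008,"ty":0.019,"tz":0,"spin":0},{"hand":0.3,"tx":0,"ty":0,"tz":0,"spin":0},{"hand":0.3,"tx":0,"ty":0,"tz":0,"spin":0}]'
python3 - <<'E'
from plant import cams
import cv2,numpy as np
c=cams.capture("wrist");d=cams.capture("scene")
cv2.imwrite("pics/w2.png",np.vstack([c["color"],d["color"]])[::,:,::-1][:, :][::1][:768]);
cv2.imwrite("pics/w2.png",cv2.resize(np.hstack([c["color"],d["color"]])[:,:,::-1],(800,300)))
E
```

```text
time: 4.4
tool_pos: [581.3, 99.1, 159.7]
tcp_rot: [3.142, 0.001, 3.141]
contact_force: [-1.0, -0.6, -2.8]
grip_width: 41.7
finger_force: 24.7
time: 5.03
tool_pos: [505.0, 263.4, 158.1]
tcp_rot: [-3.141, -0.002, -3.14]
contact_force: [0.2, -0.6, -0.1]
grip_width: 41.7
finger_force: 24.7
time: 5.4
tool_pos: [499.4, 279.5, 159.0]
tcp_rot: [-3.141, -0.0, 3.141]
contact_force: [0.1, 0.1, -1.3]
grip_width: 41.6
finger_force: 24.7
```

View pics/w2.png

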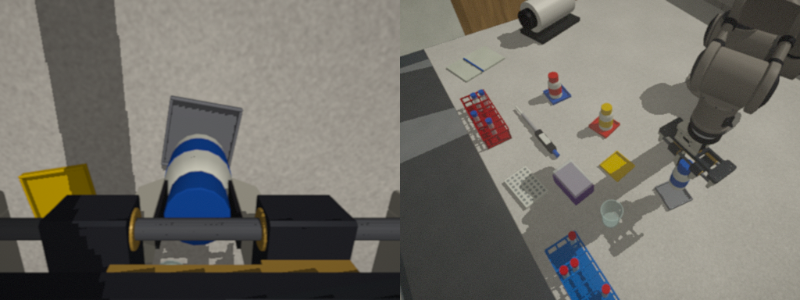

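The blue bottle hangs upright over the grey tray (wrist panel, around (200,160)), so I'll lower it by the 70 mm I lifted it.

```bash
python3 -m creep '[{"hand":0.3,"tx":0,"ty":0,"tz":0.025,"spin":0},{"hand":0.3,"tx":0,"ty":0,"tz":0.025,"spin":0},{"hand":0.3,"tx":0,"ty":0,"tz":0.012,"spin":0},{"hand":0.3,"tx":0,"ty":0,"tz":0.006,"spin":0},{"hand":0.3,"tx":0,"ty":0,"tz":0.001,"spin":0}]';python3 -m creep '[{"hand":0.3,"tx":0,"ty":0,"tz":0.001,"spin":0},{"hand":0.3,"tx":0,"ty":0,"tz":0,"spin":0},{"hand":0.3,"tx":0,"ty":0,"tz":0,"spin":0}]'
```

```text
time: 6.12
tool_pos: [499.5, 280.1, 90.5]
tcp_rot: [3.141, 0.0, 3.141]
contact_force: [-0.2, -0.1, -1.2]
grip_width: 41.6
finger_force: 24.7
time: 6.5
tool_pos: [499.3, 280.3, 89.7]
tcp_rot: [3.141, 0.001, 3.142]
contact_force: [-0.0, -0.4, -0.6]
grip_width: 41.8
finger_force: 24.7
```

```bash
python3 -m creep '[{"hand":0.3,"tx":0,"ty":0,"tz":0.0005,"spin":0},{"hand":0.3,"tx":0,"ty":0,"tz":0,"spin":0},{"hand":0.6,"tx":0,"ty":0,"tz":0,"spin":0},{"hand":1,"tx":0,"ty":0,"tz":0,"spin":0},{"hand":1,"tx":0,"ty":0,"tz":0,"spin":0}]';python3 -m creep '[{"hand":1,"tx":0,"ty":0,"tz":0,"spin":0},{"hand":1,"tx":0,"ty":0,"tz":0,"spin":0},{"hand":1,"tx":0,"ty":0,"tz":0,"spin":0},{"hand":1,"tx":0,"ty":0,"tz":0,"spin":0}]'
```

```text
time: 7.12
tool_pos: [499.0, 280.1, 88.6]
tcp_rot: [-3.141, -0.0, 3.141]
contact_force: [-0.2, 0.2, -0.2]
grip_width: 67.0
finger_force: 0.0
time: 7.62
tool_pos: [499.2, 280.2, 88.8]
tcp_rot: [3.141, 0.0, 3.142]
contact_force: [-0.5, 0.4, 0.4]
grip_width: 91.8
finger_force: 0.0
```

```bash
python3 -m creep '[{"hand":1,"tx":0,"ty":0,"tz":-0.03,"spin":0},{"hand":1,"tx":0,"ty":0,"tz":-0.05,"spin":0},{"hand":1,"tx":0,"ty":-0.027,"tz":0,"spin":0},{"hand":1,"tx":-0.002,"ty":-0.04,"tz":0,"spin":0},{"hand":1,"tx":-0.002,"ty":-0.05,"tz":0,"spin":0}]';python3 -m creep '[{"hand":1,"tx":-0.002,"ty":-0.05,"tz":0,"spin":0},{"hand":1,"tx":-0.002,"ty":-0.05,"tz":0,"spin":0},{"hand":1,"tx":-0.002,"ty":-0.05,"tz":0,"spin":0},{"hand":1,"tx":-0.001,"ty":-0.05,"tz":0,"spin":0},{"hand":1,"tx":0,"ty":-0.03,"tz":0,"spin":0}]';python3 -m creep '[{"hand":1,"tx":0,"ty":0,"tz":0,"spin":0},{"hand":1,"tx":0,"ty":0,"tz":0,"spin":0}]'
python3 - <<'E'
from plant import cams
import cv2,numpy as np
c=cams.capture("wrist");d=cams.capture("top");np.savez("t2.npz",**d)
cv2.imwrite("pics/w3.png",cv2.resize(np.hstack([c["color"],d["color"]])[:,:,::-1],(800,300)))
E
```

```text
time: 8.25
tool_pos: [503.1, 162.6, 169.0]
tcp_rot: [3.141, 0.001, -3.14]
contact_force: [0.1, -0.5, -0.4]
grip_width: 91.6
finger_force: 0.0
time: 8.88
tool_pos: [510.1, -69.1, 168.9]
tcp_rot: [-3.141, 0.0, 3.14]
contact_force: [0.1, -1.0, -0.0]
grip_width: 92.2
finger_force: 0.0
time: 9.12
tool_pos: [510.0, -66.1, 168.7]
tcp_rot: [3.141, -0.0, 3.141]
contact_force: [-0.8, 0.4, 0.3]
grip_width: 91.9
finger_force: 0.0
```

View pics/w3.png

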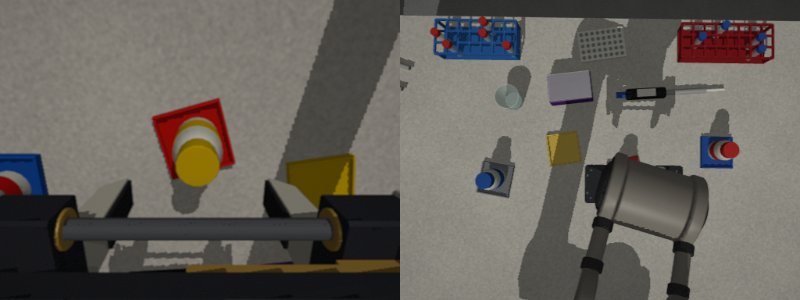

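Blue stands upright inside the grey tray (top panel, (490,180)), and the yellow cap (197,162 in the wrist panel) is centred between the fingers. I'll grasp it, lift, and move it to the yellow tray.

```bash
python3 -m creep '[{"hand":1,"tx":0,"ty":-0.001,"tz":0.03,"spin":0},{"hand":1,"tx":0,"ty":0,"tz":0.03,"spin":0},{"hand":1,"tx":0,"ty":0,"tz":0.015,"spin":0},{"hand":1,"tx":0,"ty":0,"tz":0.005,"spin":0},{"hand":1,"tx":0,"ty":0,"tz":0,"spin":0}]';  python3 -m creep '[{"hand":0.3,"tx":0,"ty":0,"tz":0,"spin":0},{"hand":0.3,"tx":0,"ty":0,"tz":0,"spin":0},{"hand":0.3,"tx":0,"ty":0,"tz":0,"spin":0},{"hand":0.3,"tx":0,"ty":0,"tz":0,"spin":0},{"hand":0.3,"tx":0,"ty":0,"tz":0,"spin":0}]'; python3 -m creep '[{"hand":0.3,"tx":0,"ty":0,"tz":0,"spin":0},{"hand":0.3,"tx":0,"ty":0,"tz":0,"spin":0},{"hand":0.3,"tx":0,"ty":0,"tz":0,"spin":0},{"hand":0.3,"tx":0,"ty":0,"tz":0,"spin":0}]'
```

```text
time: 9.85
tool_pos: [510.5, -67.6, 89.2]
tcp_rot: [-3.142, 0.001, -3.141]
contact_force: [-0.0, -0.2, -0.3]
grip_width: 91.6
finger_force: 0.0
time: 10.48
tool_pos: [510.2, -67.8, 88.8]
tcp_rot: [3.141, 0.0, 3.141]
contact_force: [-0.7, 0.3, 0.8]
grip_width: 46.4
finger_force: 0.8
time: 10.98
tool_pos: [510.0, -67.8, 88.7]
tcp_rot: [3.141, -0.0, 3.141]
contact_force: [-0.7, 0.2, -0.9]
grip_width: 42.4
finger_force: 24.7
```

```bash
python3 -m creep '[{"hand":0.3,"tx":0,"ty":0,"tz":-0.01,"spin":0},{"hand":0.3,"tx":0,"ty":0,"tz":-0.025,"spin":0},{"hand":0.3,"tx":0,"ty":0,"tz":-0.025,"spin":0},{"hand":0.3,"tx":0,"ty":0,"tz":-0.01,"spin":0},{"hand":0.3,"tx":0,"ty":0,"tz":0,"spin":0}]';python3 -m creep '[{"hand":0.3,"tx":-0.008,"ty":0.017,"tz":0,"spin":0},{"hand":0.3,"tx":-0.013,"ty":0.03,"tz":0,"spin":0},{"hand":0.3,"tx":-0.015,"ty":0.036,"tz":0,"spin":0},{"hand":0.3,"tx":-0.015,"ty":0.036,"tz":0,"spin":0},{"hand":0.3,"tx":-0.013,"ty":0.03,"tz":0,"spin":0}]';python3 -m creep '[{"hand":0.3,"tx":-0.008,"ty":0.018,"tz":0,"spin":0},{"hand":0.3,"tx":0,"ty":0,"tz":0,"spin":0},{"hand":0.3,"tx":0,"ty":0,"tz":0,"spin":0}]'
python3 - <<'E'
from plant import cams
import cv2,numpy as np
c=cams.capture("wrist");d=cams.capture("scene")
cv2.imwrite("pics/w4.png",cv2.resize(np.hstack([c["color"],d["color"]])[:,:,::-1],(800,300)))
E
```

```text
time: 11.6
tool_pos: [510.4, -67.9, 159.3]
tcp_rot: [-3.141, 0.001, 3.142]
contact_force: [-0.8, -0.6, -0.5]
grip_width: 42.3
finger_force: 24.7
time: 12.22
tool_pos: [574.2, 83.8, 157.5]
tcp_rot: [3.141, -0.002, -3.141]
contact_force: [0.4, 0.0, -0.9]
grip_width: 42.4
finger_force: 24.7
time: 12.6
tool_pos: [581.7, 98.6, 158.4]
tcp_rot: [-3.141, -0.001, 3.141]
contact_force: [-0.3, -0.6, -0.9]
grip_width: 42.3
finger_force: 24.7
```

View pics/w4.png

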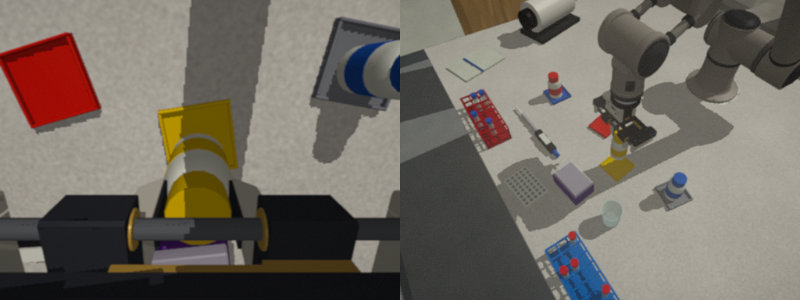

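Yellow hangs upright over the yellow tray, and the red tray is now free. Next I'll lower it and let go.

```bash
python3 -m creep '[{"hand":0.3,"tx":0,"ty":0,"tz":0.025,"spin":0},{"hand":0.3,"tx":0,"ty":0,"tz":0.025,"spin":0},{"hand":0.3,"tx":0,"ty":0,"tz":0.012,"spin":0},{"hand":0.3,"tx":0,"ty":0,"tz":0.006,"spin":0},{"hand":0.3,"tx":0,"ty":0,"tz":0.001,"spin":0}]';python3 -m creep '[{"hand":0.3,"tx":0,"ty":0,"tz":0.001,"spin":0},{"hand":0.3,"tx":0,"ty":0,"tz":0.0005,"spin":0},{"hand":0.3,"tx":0,"ty":0,"tz":0,"spin":0},{"hand":0.6,"tx":0,"ty":0,"tz":0,"spin":0},{"hand":1,"tx":0,"ty":0,"tz":0,"spin":0}]';python3 -m creep '[{"hand":1,"tx":0,"ty":0,"tz":0,"spin":0},{"hand":1,"tx":0,"ty":0,"tz":0,"spin":0},{"hand":1,"tx":0,"ty":0,"tz":0,"spin":0},{"hand":1,"tx":0,"ty":0,"tz":0,"spin":0},{"hand":1,"tx":0,"ty":0,"tz":0,"spin":0}]'
```

```text
time: 13.32
tool_pos: [582.4, 99.0, 90.1]
tcp_rot: [3.142, 0.001, 3.141]
contact_force: [0.4, 0.6, -0.4]
grip_width: 42.2
finger_force: 24.7
time: 13.95
tool_pos: [582.3, 99.2, 88.5]
tcp_rot: [3.142, 0.0, 3.142]
contact_force: [-0.6, -0.5, 0.0]
grip_width: 57.7
finger_force: 0.0
time: 14.58
tool_pos: [582.2, 99.2, 88.3]
tcp_rot: [3.142, 0.0, 3.142]
contact_force: [0.1, 0.2, -0.1]
grip_width: 92.1
finger_force: 0.0
```

```bash
python3 -m creep '[{"hand":1,"tx":0,"ty":0,"tz":-0.03,"spin":0},{"hand":1,"tx":0,"ty":0,"tz":-0.05,"spin":0},{"hand":1,"tx":0,"ty":-0.037,"tz":0,"spin":0},{"hand":1,"tx":0,"ty":-0.05,"tz":0,"spin":0},{"hand":1,"tx":0,"ty":-0.05,"tz":0,"spin":0}]';python3 -m creep '[{"hand":1,"tx":0,"ty":-0.05,"tz":0,"spin":0},{"hand":1,"tx":0,"ty":-0.05,"tz":0,"spin":0},{"hand":1,"tx":0,"ty":-0.05,"tz":0,"spin":0},{"hand":1,"tx":0,"ty":-0.05,"tz":0,"spin":0},{"hand":1,"tx":0,"ty":-0.05,"tz":0,"spin":0}]';python3 -m creep '[{"hand":1,"tx":0.001,"ty":-0.03,"tz":0,"spin":0},{"hand":1,"tx":0,"ty":0,"tz":0,"spin":0},{"hand":1,"tx":0,"ty":0,"tz":0,"spin":0}]'
python3 - <<'E'
from plant import cams
import cv2,numpy as np
c=cams.capture("wrist");d=cams.capture("top")
cv2.imwrite("pics/w5.png",cv2.resize(np.hstack([c["color"],d["color"]])[:,:,::-1],(800,300)))
E
```

```text
time: 15.2
tool_pos: [582.1, -39.0, 168.5]
tcp_rot: [-3.142, 0.001, -3.141]
contact_force: [0.6, 0.1, -0.9]
grip_width: 91.8
finger_force: 0.0
time: 15.82
tool_pos: [582.0, -289.4, 168.3]
tcp_rot: [3.142, 0.0, 3.141]
contact_force: [0.4, -0.4, 0.9]
grip_width: 91.7
finger_force: 0.0
time: 16.2
tool_pos: [581.1, -317.0, 168.0]
tcp_rot: [3.141, -0.0, -3.142]
contact_force: [-0.0, -0.6, 0.4]
grip_width: 91.7
finger_force: 0.0
```

View pics/w5.png

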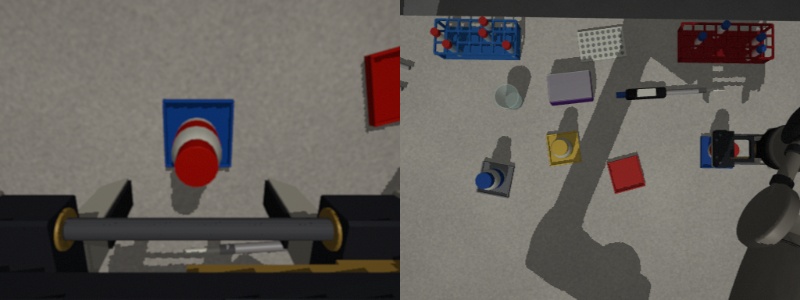

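Yellow stands in the yellow tray (563,148 in the top panel). The red cap (197,163 in the wrist panel) is centred between the fingers, so I'll grasp it.

```bash
python3 -m creep '[{"hand":1,"tx":0,"ty":-0.001,"tz":0.03,"spin":0},{"hand":1,"tx":0,"ty":0,"tz":0.03,"spin":0},{"hand":1,"tx":0,"ty":0,"tz":0.015,"spin":0},{"hand":1,"tx":0,"ty":0,"tz":0.004,"spin":0},{"hand":1,"tx":0,"ty":0,"tz":0,"spin":0}]';  python3 -m creep '[{"hand":0.3,"tx":0,"ty":0,"tz":0,"spin":0},{"hand":0.3,"tx":0,"ty":0,"tz":0,"spin":0},{"hand":0.3,"tx":0,"ty":0,"tz":0,"spin":0},{"hand":0.3,"tx":0,"ty":0,"tz":0,"spin":0},{"hand":0.3,"tx":0,"ty":0,"tz":0,"spin":0}]'; python3 -m creep '[{"hand":0.3,"tx":0,"ty":0,"tz":0,"spin":0},{"hand":0.3,"tx":0,"ty":0,"tz":0,"spin":0},{"hand":0.3,"tx":0,"ty":0,"tz":0,"spin":0},{"hand":0.3,"tx":0,"ty":0,"tz":0,"spin":0}]'
```

```text
time: 16.92
tool_pos: [581.6, -318.8, 90.0]
tcp_rot: [-3.141, 0.001, -3.141]
contact_force: [0.3, -1.1, -0.8]
grip_width: 92.2
finger_force: 0.0
time: 17.55
tool_pos: [581.1, -318.8, 89.3]
tcp_rot: [3.141, 0.0, 3.141]
contact_force: [0.2, -0.5, 0.8]
grip_width: 46.6
finger_force: 0.0
time: 18.05
tool_pos: [581.1, -318.8, 89.2]
tcp_rot: [3.141, -0.0, 3.142]
contact_force: [-0.0, 1.1, -0.7]
grip_width: 41.9
finger_force: 24.8
```

```bash
python3 -m creep '[{"hand":0.3,"tx":0,"ty":0,"tz":-0.01,"spin":0},{"hand":0.3,"tx":0,"ty":0,"tz":-0.025,"spin":0},{"hand":0.3,"tx":0,"ty":0,"tz":-0.025,"spin":0},{"hand":0.3,"tx":0,"ty":0,"tz":-0.01,"spin":0},{"hand":0.3,"tx":0,"ty":0,"tz":0,"spin":0}]';python3 -m creep '[{"hand":0.3,"tx":0.005,"ty":0.02,"tz":0,"spin":0},{"hand":0.3,"tx":0.009,"ty":0.035,"tz":0,"spin":0},{"hand":0.3,"tx":0.013,"ty":0.045,"tz":0,"spin":0},{"hand":0.3,"tx":0.013,"ty":0.047,"tz":0,"spin":0},{"hand":0.3,"tx":0.013,"ty":0.045,"tz":0,"spin":0}]';python3 -m creep '[{"hand":0.3,"tx":0.009,"ty":0.035,"tz":0,"spin":0},{"hand":0.3,"tx":0.005,"ty":0.02,"tz":0,"spin":0},{"hand":0.3,"tx":0,"ty":0,"tz":0,"spin":0},{"hand":0.3,"tx":0,"ty":0,"tz":0,"spin":0}]'
python3 - <<'E'
from plant import cams
import cv2,numpy as np
c=cams.capture("wrist");d=cams.capture("scene")
cv2.imwrite("pics/w6.png",cv2.resize(np.hstack([c["color"],d["color"]])[:,:,::-1],(800,300)))
E
```

```text
time: 18.68
tool_pos: [581.3, -319.0, 160.0]
tcp_rot: [-3.141, 0.001, 3.142]
contact_force: [0.5, -0.4, -1.3]
grip_width: 41.8
finger_force: 24.8
time: 19.3
tool_pos: [526.9, -125.1, 158.1]
tcp_rot: [3.141, -0.002, 3.141]
contact_force: [0.3, -0.1, -1.5]
grip_width: 41.6
finger_force: 24.8
time: 19.8
tool_pos: [514.6, -72.7, 159.1]
tcp_rot: [-3.141, 0.0, 3.141]
contact_force: [0.3, -0.3, -0.9]
grip_width: 41.8
finger_force: 24.8
```

View pics/w6.png

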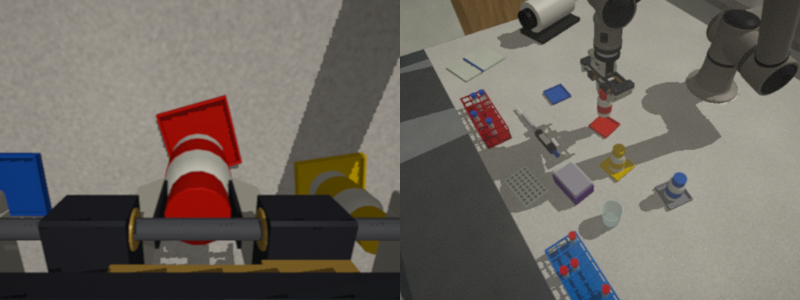

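Red hangs upright over the red tray, clear of the yellow bottle. Next I'll lower it and release.

```bash
python3 -m creep '[{"hand":0.3,"tx":0,"ty":0,"tz":0.025,"spin":0},{"hand":0.3,"tx":0,"ty":0,"tz":0.025,"spin":0},{"hand":0.3,"tx":0,"ty":0,"tz":0.012,"spin":0},{"hand":0.3,"tx":0,"ty":0,"tz":0.006,"spin":0},{"hand":0.3,"tx":0,"ty":0,"tz":0.001,"spin":0}]';python3 -m creep '[{"hand":0.3,"tx":0,"ty":0,"tz":0.001,"spin":0},{"hand":0.3,"tx":0,"ty":0,"tz":0.0005,"spin":0},{"hand":0.3,"tx":0,"ty":0,"tz":0,"spin":0},{"hand":0.6,"tx":0,"ty":0,"tz":0,"spin":0},{"hand":1,"tx":0,"ty":0,"tz":0,"spin":0}]';python3 -m creep '[{"hand":1,"tx":0,"ty":0,"tz":0,"spin":0},{"hand":1,"tx":0,"ty":0,"tz":0,"spin":0},{"hand":1,"tx":0,"ty":0,"tz":0,"spin":0},{"hand":1,"tx":0,"ty":0,"tz":0,"spin":0},{"hand":1,"tx":0,"ty":0,"tz":0,"spin":0}]'
```

```text
time: 20.52
tool_pos: [514.4, -72.1, 90.4]
tcp_rot: [-3.142, 0.0, 3.141]
contact_force: [0.4, -0.7, -0.9]
grip_width: 42.3
finger_force: 24.8
time: 21.15
tool_pos: [514.3, -71.8, 89.0]
tcp_rot: [-3.142, 0.0, 3.142]
contact_force: [0.8, 0.3, -0.4]
grip_width: 57.2
finger_force: 0.0
time: 21.78
tool_pos: [514.1, -71.8, 88.8]
tcp_rot: [3.142, -0.0, 3.142]
contact_force: [0.2, 0.1, 0.4]
grip_width: 91.8
finger_force: 0.0
```

```bash
python3 -m creep '[{"hand":1,"tx":0,"ty":0,"tz":-0.03,"spin":0},{"hand":1,"tx":0,"ty":0,"tz":-0.05,"spin":0},{"hand":1,"tx":0,"ty":0.032,"tz":0,"spin":0},{"hand":1,"tx":0.003,"ty":0.045,"tz":0,"spin":0},{"hand":1,"tx":0.003,"ty":0.05,"tz":0,"spin":0}]';python3 -m creep '[{"hand":1,"tx":0.003,"ty":0.05,"tz":0,"spin":0},{"hand":1,"tx":0.002,"ty":0.05,"tz":0,"spin":0},{"hand":1,"tx":0.002,"ty":0.05,"tz":0,"spin":0},{"hand":1,"tx":0.002,"ty":0.045,"tz":0,"spin":0},{"hand":1,"tx":0,"ty":0.03,"tz":0,"spin":0}]';python3 -m creep '[{"hand":1,"tx":0,"ty":0,"tz":0,"spin":0},{"hand":1,"tx":0,"ty":0,"tz":0,"spin":0},{"hand":1,"tx":0,"ty":0,"tz":0,"spin":0}]'
python3 - <<'E'
from plant import cams
import cv2,numpy as np
c=cams.capture("wrist");d=cams.capture("top")
cv2.imwrite("pics/w7.png",cv2.resize(np.hstack([c["color"],d["color"]])[:,:,::-1],(800,300)))
E
```

```text
time: 22.4
tool_pos: [508.1, 56.1, 169.0]
tcp_rot: [3.142, 0.001, 3.14]
contact_force: [0.4, -0.6, -0.4]
grip_width: 91.8
finger_force: 0.0
time: 23.02
tool_pos: [498.7, 282.3, 168.7]
tcp_rot: [3.141, 0.0, -3.14]
contact_force: [-0.4, -0.1, 0.8]
grip_width: 91.7
finger_force: 0.0
time: 23.4
tool_pos: [499.3, 279.1, 168.8]
tcp_rot: [-3.141, -0.0, 3.14]
contact_force: [-0.8, 0.3, -0.1]
grip_width: 91.6
finger_force: 0.0
```

View pics/w7.png

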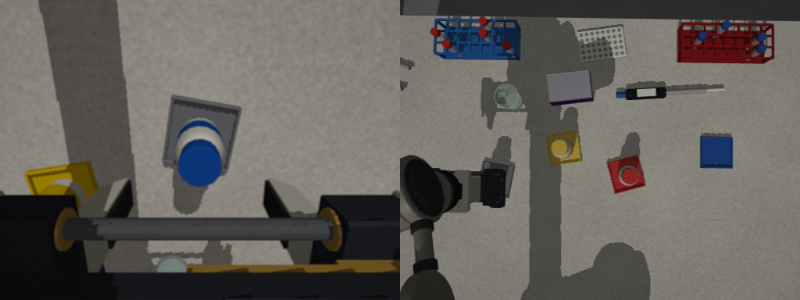

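Yellow and red are each standing in their own trays, and the blue tray is empty (716,151). The blue cap sits between the fingers, so I'll grasp it and measure the empty blue tray at the same time.

```bash
python3 -m creep '[{"hand":1,"tx":0,"ty":0.001,"tz":0.03,"spin":0},{"hand":1,"tx":0,"ty":0,"tz":0.03,"spin":0},{"hand":1,"tx":0,"ty":0,"tz":0.015,"spin":0},{"hand":1,"tx":0,"ty":0,"tz":0.005,"spin":0},{"hand":1,"tx":0,"ty":0,"tz":0,"spin":0}]';  python3 -m creep '[{"hand":0.3,"tx":0,"ty":0,"tz":0,"spin":0},{"hand":0.3,"tx":0,"ty":0,"tz":0,"spin":0},{"hand":0.3,"tx":0,"ty":0,"tz":0,"spin":0},{"hand":0.3,"tx":0,"ty":0,"tz":0,"spin":0},{"hand":0.3,"tx":0,"ty":0,"tz":0,"spin":0}]'; python3 -m creep '[{"hand":0.3,"tx":0,"ty":0,"tz":0,"spin":0},{"hand":0.3,"tx":0,"ty":0,"tz":0,"spin":0},{"hand":0.3,"tx":0,"ty":0,"tz":0,"spin":0},{"hand":0.3,"tx":0,"ty":0,"tz":0,"spin":0}]'
python3 - <<'E'
from h import *
from plant import cams
T=cams.capture("top");m,a=big(hue(T,"blue"),(405,195),32)
b=np.array([ray(T,q,12) for q in cv2.boxPoints(cv2.minAreaRect(hull(m)))]);print(a,b.mean(0).round(1),np.linalg.norm(b[1]-b[0]),np.linalg.norm(b[2]-b[1]))
E
```

```text
time: 24.12
tool_pos: [499.6, 281.2, 89.3]
tcp_rot: [3.141, 0.001, 3.141]
contact_force: [0.0, 0.1, 0.1]
grip_width: 91.9
finger_force: 0.0
time: 24.75
tool_pos: [499.2, 281.2, 88.8]
tcp_rot: [3.142, 0.0, 3.142]
contact_force: [-0.3, 0.5, 0.0]
grip_width: 46.6
finger_force: 0.0
time: 25.25
tool_pos: [499.1, 281.2, 88.7]
tcp_rot: [3.142, -0.0, 3.142]
contact_force: [0.7, 0.1, -0.6]
grip_width: 42.4
finger_force: 24.7
1642 [ 577.  -316.4] 85.21785196300276 84.77227256253397
```

```bash
python3 -m creep '[{"hand":0.3,"tx":0,"ty":0,"tz":-0.01,"spin":0},{"hand":0.3,"tx":0,"ty":0,"tz":-0.025,"spin":0},{"hand":0.3,"tx":0,"ty":0,"tz":-0.035,"spin":0},{"hand":0.3,"tx":0,"ty":0,"tz":-0.035,"spin":0},{"hand":0.3,"tx":0,"ty":0,"tz":-0.025,"spin":0}]';python3 -m creep '[{"hand":0.3,"tx":0,"ty":-0.02,"tz":0,"spin":0},{"hand":0.3,"tx":-0.006,"ty":-0.035,"tz":0,"spin":0},{"hand":0.3,"tx":-0.006,"ty":-0.045,"tz":0,"spin":0},{"hand":0.3,"tx":-0.006,"ty":-0.045,"tz":0,"spin":0},{"hand":0.3,"tx":-0.006,"ty":-0.045,"tz":0,"spin":0}]';python3 -m creep '[{"hand":0.3,"tx":-0.006,"ty":-0.045,"tz":0,"spin":0},{"hand":0.3,"tx":-0.006,"ty":-0.045,"tz":0,"spin":0},{"hand":0.3,"tx":-0.006,"ty":-0.045,"tz":0,"spin":0},{"hand":0.3,"tx":-0.006,"ty":-0.045,"tz":0,"spin":0},{"hand":0.3,"tx":-0.006,"ty":-0.045,"tz":0,"spin":0}]';python3 -m creep '[{"hand":0.3,"tx":-0.006,"ty":-0.045,"tz":0,"spin":0},{"hand":0.3,"tx":-0.006,"ty":-0.045,"tz":0,"spin":0},{"hand":0.3,"tx":-0.006,"ty":-0.045,"tz":0,"spin":0},{"hand":0.3,"tx":-0.006,"ty":-0.03,"tz":0,"spin":0},{"hand":0.3,"tx":0,"ty":-0.017,"tz":0,"spin":0}]'; python3 -m creep '[{"hand":0.3,"tx":0,"ty":0,"tz":0.02,"spin":0},{"hand":0.3,"tx":0,"ty":0,"tz":0.03,"spin":0},{"hand":0.3,"tx":0,"ty":0,"tz":0.01,"spin":0},{"hand":0.3,"tx":0,"ty":0,"tz":0,"spin":0},{"hand":0.3,"tx":0,"ty":0,"tz":0,"spin":0}]'
python3 - <<'E'
from plant import cams
import cv2,numpy as np
c=cams.capture("wrist");d=cams.capture("scene")
cv2.imwrite("pics/w8.png",cv2.resize(np.hstack([c["color"],d["color"]])[:,:,::-1],(800,300)))
E
```

```text
time: 25.92
tool_pos: [499.5, 281.4, 221.4]
tcp_rot: [3.141, 0.002, 3.142]
contact_force: [-0.0, 0.0, -0.9]
grip_width: 42.6
finger_force: 24.7
time: 26.55
tool_pos: [522.1, 88.6, 217.5]
tcp_rot: [-3.141, -0.002, 3.141]
contact_force: [-0.2, 0.4, -1.2]
grip_width: 42.3
finger_force: 24.7
time: 27.18
tool_pos: [551.7, -136.1, 217.4]
tcp_rot: [3.141, -0.002, 3.141]
contact_force: [0.3, 0.3, -0.9]
grip_width: 42.6
finger_force: 24.7
time: 27.8
tool_pos: [575.6, -317.9, 217.0]
tcp_rot: [3.14, -0.002, 3.14]
contact_force: [-0.3, -0.0, -1.7]
grip_width: 42.4
finger_force: 24.7
time: 28.42
tool_pos: [577.6, -316.0, 160.1]
tcp_rot: [-3.141, 0.002, -3.141]
contact_force: [0.0, -0.6, -0.7]
grip_width: 42.6
finger_force: 24.7
```

View pics/w8.png

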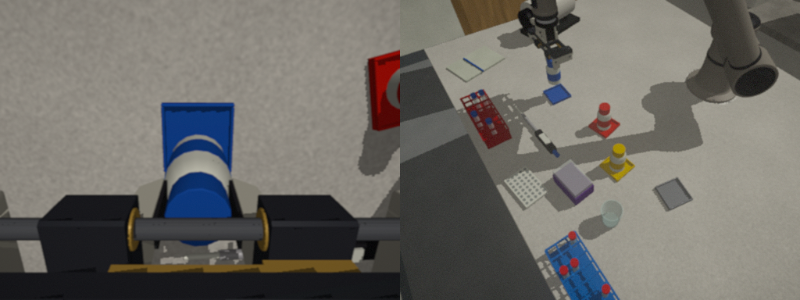

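Blue is over the blue tray, upright and centred. I'll lower it, release, and go up.

```bash
python3 -m creep '[{"hand":0.3,"tx":0,"ty":0,"tz":0.025,"spin":0},{"hand":0.3,"tx":0,"ty":0,"tz":0.025,"spin":0},{"hand":0.3,"tx":0,"ty":0,"tz":0.012,"spin":0},{"hand":0.3,"tx":0,"ty":0,"tz":0.006,"spin":0},{"hand":0.3,"tx":0,"ty":0,"tz":0.001,"spin":0}]';python3 -m creep '[{"hand":0.3,"tx":0,"ty":0,"tz":0.001,"spin":0},{"hand":0.3,"tx":0,"ty":0,"tz":0.0005,"spin":0},{"hand":0.3,"tx":0,"ty":0,"tz":0,"spin":0},{"hand":0.3,"tx":0,"ty":0,"tz":0,"spin":0}]'
```

```text
time: 29.15
tool_pos: [577.4, -316.0, 90.2]
tcp_rot: [-3.141, 0.001, 3.142]
contact_force: [0.1, -0.3, -0.7]
grip_width: 42.3
finger_force: 24.7
time: 29.65
tool_pos: [577.4, -316.0, 88.7]
tcp_rot: [-3.141, 0.001, 3.141]
contact_force: [0.5, -0.2, 0.3]
grip_width: 42.3
finger_force: 25.1
```

```bash
python3 -m creep '[{"hand":0.6,"tx":0,"ty":0,"tz":0,"spin":0},{"hand":1,"tx":0,"ty":0,"tz":0,"spin":0},{"hand":1,"tx":0,"ty":0,"tz":0,"spin":0},{"hand":1,"tx":0,"ty":0,"tz":0,"spin":0},{"hand":1,"tx":0,"ty":0,"tz":0,"spin":0}]';python3 -m creep '[{"hand":1,"tx":0,"ty":0,"tz":0,"spin":0},{"hand":1,"tx":0,"ty":0,"tz":0,"spin":0},{"hand":1,"tx":0,"ty":0,"tz":-0.03,"spin":0},{"hand":1,"tx":0,"ty":0,"tz":-0.05,"spin":0},{"hand":1,"tx":0,"ty":0,"tz":-0.05,"spin":0}]';python3 -m creep '[{"hand":1,"tx":0.04,"ty":0,"tz":0,"spin":0},{"hand":1,"tx":0.05,"ty":0,"tz":0,"spin":0},{"hand":1,"tx":0.05,"ty":0,"tz":0,"spin":0},{"hand":1,"tx":0,"ty":0,"tz":0,"spin":0},{"hand":1,"tx":0,"ty":0,"tz":0,"spin":0}]'
python3 - <<'E'
from plant import cams
import cv2,numpy as np
c=cams.capture("top");d=cams.capture("scene")
cv2.imwrite("pics/w9.png",cv2.resize(np.hstack([c["color"],d["color"]])[:,:,::-1],(800,300)))
E
```

```text
time: 30.28
tool_pos: [577.1, -315.8, 88.2]
tcp_rot: [3.141, -0.0, 3.141]
contact_force: [-0.1, -0.5, 0.1]
grip_width: 87.9
finger_force: 0.0
time: 30.9
tool_pos: [576.9, -315.7, 219.5]
tcp_rot: [3.141, -0.0, 3.141]
contact_force: [0.9, -0.2, 0.8]
grip_width: 91.5
finger_force: 0.0
time: 31.52
tool_pos: [437.8, -316.2, 218.8]
tcp_rot: [-3.141, 0.002, 3.141]
contact_force: [0.3, 0.6, 0.8]
grip_width: 91.5
finger_force: 0.0
```

View pics/w9.png

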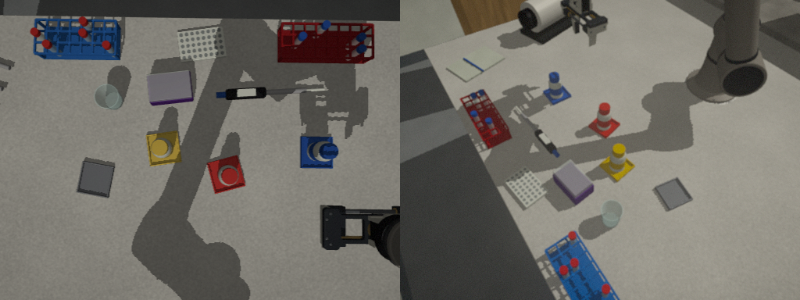

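All three bottles stand upright in their own trays: yellow (163,148), red (227,174) and blue (318,152) in the top panel. The grey tray (96,178) is empty, the bystanders haven't moved, and the arm is clear.

```bash
python3 -c "from plant import close_job;print(close_job())"
```

```text
the job is handed in; nothing more can be done
None
```

The job is handed in at about 32 s of robot time: the last pictures show each bottle upright in the tray of its cap's colour, the grey tray empty, the tip box, pipette and beaker where they were, and the arm clear of everything.

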